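# Uncover the pot in the buffet guard

### The arm

A 6-joint arm with a two-finger parallel gripper is mounted at the origin on the work surface. World frame = base frame: x ahead of the robot, y to its left, z up, the work surface at z = 0. Lengths are in mm, angles in rad, forces in N, time in s.
With the tool pointing down it reaches from about 400 to 925 mm from the base axis. Payload 3.4 kg.
Tool frame: the origin (TCP) lies midway between the tips of the shut fingers; the grasp point (between the pads) lies 19 mm behind it; z points along the fingers, y is the line along which they close (so a half turn about z gives the same grasp; the last joint's range is limited). The gripper opens to 85 mm and grips with 20 to 120 N. Pads are 22 mm wide; open, the fingers measure 114 mm over their backs; the gripper's body (76 mm by 85 mm) begins 54 mm behind the grasp point. The pads swing forward as they close: fully open they stand 13 mm farther back than shut.
Start: joints at [-1.21, 0.307, 1.506, -0, 1.328, -0.073], TCP at [241.663, -521.757, 231.305] pointing down, gripper open.
Joint ranges: [-3.12, 3.12], [-1.05, 2.28], [0.14, 2.33], [-1.42, 4.57], [0.1, 2.73], [-2.68, 2.68]. Speed limits (rad/s): [2.57, 2.57, 3.14, 3.14, 3.14, 3.14].

### API

Orientations are given as a unit quaternion [w, x, y, z].
In Python, from workcell import observe, imaging, job, models gives the robot as it stands.
- The arm moves only by the tool step_arm, never from a script. Its argument "rows" is a list of rows, each a list of 2 entries, a list of its own where there are three numbers: the shift along the tool's x, y, z each as a share of 0.2 m, from -1 to 1, then the turn, a rotation vector about the tool's x, y, z each as a share of 90 degrees, from -1 to 1. In form: [[[dx, dy, dz], [rx, ry, rz]], ...]. A call has 1 to 12 rows; each row shifts and turns the commanded pose from where the row before left it, along the tool's axes as they then stand; what a row does not reach is not made up. A row lasts 1/8 s, in which the tool goes at most 62.5 mm and 10.7 degrees, less where a joint would pass 70% of its speed; a pose out of reach is approached as far as the arm can. A call with a number of a shift or a turn outside -1 to 1 is refused whole. A call with a gripper value outside its range is refused whole. "gripper" is the opening, from 0 (shut) to 1 (fully open), set as the call begins (left out, the last holds). The fingers move at their own pace and stop on an object; the grip force is fixed at half the most. Time passes only in rows, so rows that do not move let the fingers close. It gives the time, the measured TCP pose, the force, the opening and the grip force at its end, in the units of the state.
- observe(): the state, without advancing time (a new reading comes with each control period).
- imaging.capture(name): name is "scene" or "top" or "wrist"; returns the picture (384x512x3 uint8, red, green, blue); there is no depth.
- imaging.calibration(name): a dict with "fx", "fy", "cx", "cy" (pixels), "origin" and "rotation" of the camera in the world; the wrist camera has in their place "tool_from_camera" (4x4, takes a point from camera to tool coordinates, whose origin is the TCP and whose axes are the flange's). Camera axes: x right, y down, z forward; pixel columns grow to the right and rows downward; lengths in mm; the calibration is good to about 2 mm. A picture is of the moment at which its call begins: read the wrist's pose just before it. calibration takes no time and is no camera call.
- job.job_done(): hands the job in; it is judged then, once.
Trained networks look in the newest picture that a camera, given by its name, has taken for a name from the list of things; names that differ only in an ending like _2 or _b are one class to them, and where a whole thing is asked for, a point or a joint stands for the part that bears it (a point fixed in the world has none). Each returns a list of dicts, best first, with "p" (0 to 1); they miss things now and then, are a little off and sometimes report something else, mostly with a low value. They report only what shows in the picture. A call takes as long as a camera call.
- models.find_in(camera, thing): "box" ([left, top, right, bottom] in pixels, round what is visible of it).
- models.silhouettes(camera, thing): "mask" (384x512 bool, what is visible of it) and "box" ([left, top, right, bottom] in pixels, round what is visible of it).
- models.tip_of(camera, thing): "uv" ([column, row] in pixels: a listed point, or the origin of a listed thing).
The state is a dict: "time_s": time; "qpos": joint angles; "qvel": joint speeds; "joint_torque": joint torques, N m; "tool_pos": TCP position; "tcp_rot": TCP orientation; "ft_force": force on the tool from outside, world axes, zero at the start; "wrist_torque": the same for the moment, N m; "grip_width": finger opening in mm; "grasp_force": force on a finger pad.
Only numpy, scipy, OpenCV 4.12 (cv2) and the standard library are available. Lean on these libraries where they do the work, as an engineer would, in place of code of your own. Each camera call takes 0.05 s, during which the arm holds its last target. There are 200 camera calls.

### The job

Slide the buffet guard's glass door fully open, lift the lid off the pot inside by its knob and set it down in the middle of the square wooden trivet beside the guard, without dropping it. Then slide the door fully shut again without slamming it, and leave the pot in its place and the other tableware undisturbed.

Things in the scene. Friction and masses are not known exactly. Their poses are not given: they have to be found in the camera images.
- guard: Fixed wooden buffet guard, 300 (x) x 440 (y) mm. Floor 12 mm thick, side walls 62, front wall 70 mm high. The glazed front faces the robot's right and slopes back at 36 deg from horizontal, from x -150, z 70 up to the roof rail; back open. +y half: fixed pane; -y half: sliding door. Origin: centre of underside; x from front to back (to the robot's left), y along the track (towards the robot).
- door (a joint): Wood-framed glass door, 204 mm wide (y), 247 mm up the slope; it lies on the slope and slides along guard +y, towards the robot, over the fixed pane. 0 = shut (covers the far, -y half), 0.18 m = fully open at its stop. Stays where it is left; slides at 2 to 4 N; starts shut or up to 30 mm ajar.
- door_grip (a point): Point in the dark wooden grip fin in the middle of the door, 32 mm out from the door's mid-plane. Fin: 80 mm up the slope, 16 mm thick along the track, ending 16 mm beyond this point; its flat base ends 25 mm below this point. Axes: x up the slope, y along the track (opening), z square out of the glass, leaning 36 deg from vertical to the robot's right.
- pot: Round stoneware pot 124 mm across, 55 mm high, wall 6 mm, standing loose inside the guard behind the door, partly under the roof rail. Origin: centre of its underside, z up. 0.8 kg.
- lid: Loose round lid of the pot, 124 mm across, about 0.25 kg. Origin: centre of underside, z up. Plug 102 mm across (z 0 to 6 mm) inside the pot's mouth with 5 mm play; disc z 6 to 14 mm; central dark wooden knob 26 to 30 mm across from z 14 to 52 mm, grip at about z 40. On the pot, the lid's origin is 49 mm above the pot's.
- trivet: Square light-wood trivet 150 x 150 x 14 mm, fixed on the table in front of the guard's slope, in the nearer or the farther of two places; a round plate lies in the other one. Origin: centre of its underside, z up; top at 14 mm.
- plate: Bystander: round plate 156 mm across, 18 mm high, in front of the guard's slope, nearer or farther than the trivet. Origin: centre of its underside.
- tumbler: Bystander: glass tumbler 68 mm across, 90 mm high, on the right, beyond trivet and plate. Origin: centre of its underside.
- shaker: Bystander: small glass shaker 44 mm across, 85 mm high, inside the guard between pot and bowl. Origin: centre of its underside.
- goblet: Bystander: stemmed goblet 92 mm across, 150 mm high, on the left, behind the guard. Origin: centre of its underside.
- bowl: Bystander: bowl 110 mm across, 45 mm high, inside the guard behind the fixed pane. Origin: centre of its underside.
- roof_rail (a point): Middle of the guard's roof rail, 14 mm square, 440 mm long along y, at guard x +50, z 213 mm: the upper edge of the opening. Behind it a glass roof strip reaches to x +150. With the door fully open, the opening below it spans guard y -210 to -28 mm. Axes as the guard's.

How it is judged (in metres and radians):
On the way, in this order (a step that is already met when the one before it is completed fails the run):
1. the door is slid open to within 12 mm of its stop (value of joint door above 0.168 m), for 0.2 s.
2. the lid is held in the fingers, at least 30 mm up off its seat on the pot (z of lid in the frame of pot above 0.079 m and contact force between the fingers and lid above 0.5 N and contact force between lid and pot below 0.05 N), for 0.1 s.
3. the lid rests flat on the trivet, centred within 30 mm, while the fingers still hold it (set down, not dropped) (horizontal distance between lid and trivet below 0.03 m and angle between lid's own z axis and vertical below 0.1 rad and contact force between lid and trivet above 0.3 N and contact force between the fingers and lid above 0.5 N), for 0.1 s.
At the end, for the whole second after the job is handed in: The door is shut to within 6 mm, the lid lies flat and still on the trivet with its centre within 30 mm of the trivet's centre, and the robot touches nothing (value of joint door below 0.006 m and horizontal distance between lid and trivet below 0.03 m and angle between lid's own z axis and vertical below 0.1 rad and contact force between lid and trivet above 0.3 N and linear speed of lid below 0.02 m/s and contact force between each of the fingers, the arm and anything else below 0.1 N).
It fails at once if the door is slammed or jerked: it slides faster than 0.5 m/s (velocity of joint door above 0.5 m/s or velocity of joint door below -0.5 m/s).
It fails at once if the pot is shifted by more than 25 mm or tipped by more than 15 degrees (distance of pot from where it was at the start of the episode above 0.025 m or angle between pot's own z axis and vertical above 0.26 rad).
It fails at once if the lid knocks against the guard with more than 20 N (contact force between lid and guard above 20 N).
It fails at once if a bystander (plate, tumbler, shaker, goblet or bowl) is shifted by more than 25 mm (distance of any of plate, tumbler, shaker, goblet, bowl from where it was at the start of the episode above 0.025 m).
It also fails if it takes over 72 s, if anything falls off the work surface, if the arm or the gripper's body presses on something with over 40 N, if the wrist force passes 120 N, or if a joint passes its speed limit or range.

## Working session

There is one attempt and no reset: what is moved stays moved. The work goes in short steps, Python scripts to look and compute and a tool call to move; the robot and the scene stay as the last step left them, time stands still between calls to the robot, and variables do not carry over. Pictures are saved under pics/ and viewed, at most 13 in all, crops included, and the job is handed in when it is done.

Besides the shell and the picture viewer there is one more tool, called after "Emit:" in YAML: its name, and indented under it one key for each argument. step_arm: Moves the arm, as the interface text tells. Shift numbers are shares of 0.2 m and turn numbers shares of 90 degrees, none past 1 either way. Its arguments: {"type":"object","properties":{"rows":{"type":"array","items":{"type":"array"}},"gripper":{"type":"number"}},"required":["rows"]}

```bash
mkdir -p pics; ls; cat > h.py <<'E'
import numpy as np, cv2
from scipy.spatial.transform import Rotation as R
from workcell import observe, imaging, job, models
def cam(n):
    c=imaging.calibration(n)
    K=np.array([[c["fx"],0,c["cx"]],[0,c["fy"],c["cy"]],[0,0,1.]])
    if "origin" in c: return K,np.array(c["origin"],float),np.array(c["rotation"],float).reshape(3,3)
    s=observe();T=np.array(c["tool_from_camera"],float);q=s["tcp_rot"]
    Rt=R.from_quat([q[1],q[2],q[3],q[0]]).as_matrix()
    return K,Rt@T[:3,3]+np.array(s["tool_pos"]),Rt@T[:3,:3]
def ray(n,uv):
    K,o,Rm=cam(n); return o,Rm@np.linalg.solve(K,[uv[0],uv[1],1.])
def at_z(n,uv,z):
    o,d=ray(n,uv); return o+d*(z-o[2])/d[2]
def proj(n,p):
    K,o,Rm=cam(n); q=K@(Rm.T@(np.asarray(p,float)-o)); return q[:2]/q[2]
def tri(obs):
    A=np.zeros((3,3));b=np.zeros(3);rs=[ray(*x) for x in obs]
    for o,d in rs:
        d=d/np.linalg.norm(d);P=np.eye(3)-np.outer(d,d);A+=P;b+=P@o
    x=np.linalg.solve(A,b)
    return x,[np.linalg.norm(np.cross(d/np.linalg.norm(d),x-o)) for o,d in rs]
E
python3 - <<'E'
from h import *
ims=[]
for n in("scene","top"):
    im=imaging.capture(n); ims.append(im); cv2.imwrite(f"pics/{n}0.png",im[:,:,::-1])
    K,o,Rm=cam(n);print(n,K[0,0],o.round(),Rm.round(3).tolist())
zz=dict(guard=0,door_grip=None,pot=None,lid=None,trivet=0,plate=0,tumbler=0,shaker=12,goblet=0,bowl=12,roof_rail=213)
for t,z in zz.items():
    r={n:models.tip_of(n,t)[:2] for n in("scene","top")}
    for n in r:
        for k in r[n]: print(t,n,np.round(k["uv"],1),round(k["p"],2), at_z(n,k["uv"],z).round(1) if z is not None else "")
    if r["scene"] and r["top"]: x,e=tri([(n,r[n][0]["uv"]) for n in r]);print("   tri",x.round(1),np.round(e,1))
print(observe())
E
```

```text
picsTraceback (most recent call last):
  File "<stdin>", line 5, in <module>
  File "h.py", line 7, in cam
    if "origin" in c: return K,np.array(c["origin"],float),np.array(c["rotation"],float).reshape(3,3)
                                                           ~~~~~~~~~~~~~~~~~~~~~~~~~~~~~~~~~~~~~^^^^^
ValueError: cannot reshape array of size 4 into shape (3,3)
```

```bash
python3 - <<'E'
s=open('h.py').read()
s=s.replace('np.array(c["rotation"],float).reshape(3,3)','R.from_quat(np.roll(c["rotation"],-1)).as_matrix()')
open('h.py','w').write(s)
E
python3 - <<'E'
from h import *
ims=[]
for n in("scene","top"):
    im=imaging.capture(n); ims.append(im)
    K,o,Rm=cam(n);print(n,K[0,0],o.round(),Rm.round(3).tolist())
cv2.imwrite("pics/a.png",cv2.resize(np.hstack(ims),(800,300),interpolation=cv2.INTER_AREA)[:,:,::-1])
for n,im in zip(("scene","top"),ims): cv2.imwrite(f"pics/{n}0.png",im[:,:,::-1])
zz=dict(guard=0,door_grip=None,pot=None,lid=None,trivet=0,plate=0,tumbler=0,shaker=12,goblet=0,bowl=12,roof_rail=213)
for t,z in zz.items():
    r={n:models.tip_of(n,t)[:2] for n in("scene","top")}
    for n in r:
        for k in r[n]: print(t,n,np.round(k["uv"],1),round(k["p"],2), at_z(n,k["uv"],z).round(1) if z is not None else "")
    if r["scene"] and r["top"]: x,e=tri([(n,r[n][0]["uv"]) for n in r]);print("   tri",x.round(1),np.round(e,1))
print(observe())
E
```

```text
scene 384.52620623449036 [ 525. -273. 1033.] [[1.0, -0.01, 0.01], [-0.012, -0.951, 0.309], [0.006, -0.309, -0.951]]
top 367.32418441442206 [ 322.    3. 1179.] [[-0.023, -0.98, 0.199], [-1.0, 0.024, 0.003], [-0.008, -0.198, -0.98]]
guard scene [258.7 186.4] 0.8 [547.5  85.6   0. ]
guard top [235.  204.1] 0.86 [532.8  73.5   0. ]
   tri [539.3  77.4   9.4] [9.2 9.2]
door_grip scene [301.7 190.3] 0.83 
door_grip top [255.  150.9] 0.85 
   tri [641.3   3.1 210.4] [1.6 1.6]
trivet top [346.8 228.4] 0.77 [ 444.7 -284.5    0. ]
plate scene [301.1 328.2] 0.63 [ 649.3 -296.6    0. ]
plate top [345.9 166.8] 0.96 [ 649.5 -296.4    0. ]
plate top [210.2 190.1] 0.28 [581.6 154.5   0. ]
   tri [ 6.494e+02 -2.965e+02 -2.000e-01] [0.1 0.1]
tumbler scene [260.3 369.1] 0.63 [ 544.1 -390.4    0. ]
tumbler top [377.5 198.9] 0.97 [ 538.5 -391.4    0. ]
   tri [ 542.3 -393.    -9.6] [2.5 2.5]
goblet scene [263.5  94.7] 0.58 [566.8 384.9   0. ]
goblet top [135.8 195.3] 0.81 [570.2 399.1   0. ]
   tri [571.9 405.7 -27.7] [4.7 4.7]
roof_rail scene [254.2 135.5] 0.92 [534.2 138.8 213. ]
roof_rail top [210.5 189.9] 0.8 [535.2 126.3 213. ]
   tri [531.8 124.3 238.8] [2.6 2.6]
{'time_s': 1.25, 'qpos': array([-1.21050240e+00,  3.06793187e-01,  1.50638422e+00,  1.15316557e-05,
        1.32837478e+00, -7.35214910e-02]), 'qvel': array([-0.00029533,  0.00218326,  0.00122905, -0.00124318,  0.00109675,
        0.0016386 ]), 'joint_torque': array([ 1.31433568e-03, -4.57491875e+01, -2.52331334e+01, -9.67968549e-05,
        9.96483650e-04, -3.25126635e-06]), 'tool_pos': array([ 241.67182683, -521.77300167,  231.31477464]), 'tcp_rot': array([1.92238018e-05, 9.76567910e-01, 2.15209473e-01, 8.43077129e-06]), 'ft_force': array([0.42340985, 0.03639475, 0.34830321]), 'wrist_torque': array([-0.03707424, -0.05185436, -0.0232186 ]), 'grasp_force': 0.0, 'grip_width': 85.198063226237}
```

View pics/scene0.png

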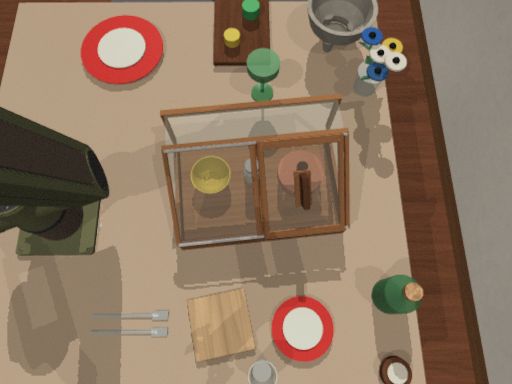

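View pics/top0.png

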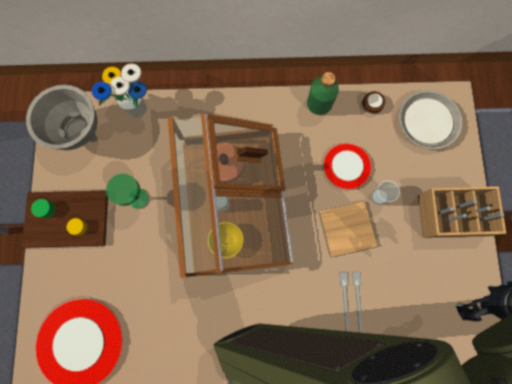

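View crops.

```bash
python3 - <<'E'
import cv2
a=cv2.imread("pics/scene0.png")[92:252,158:356];b=cv2.imread("pics/top0.png")[110:282,164:298]
cv2.imwrite("pics/s1.png",cv2.resize(a,None,fx=3.7,fy=3.7,interpolation=cv2.INTER_CUBIC))
cv2.imwrite("pics/t1.png",cv2.resize(b,None,fx=3.4,fy=3.4,interpolation=cv2.INTER_CUBIC))
E
```

```text
(no output)
```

View pics/s1.png

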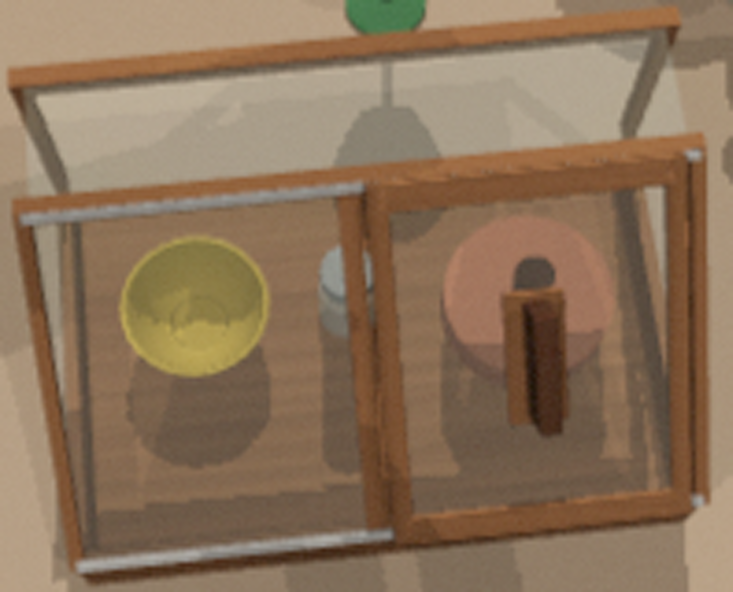

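View pics/t1.png

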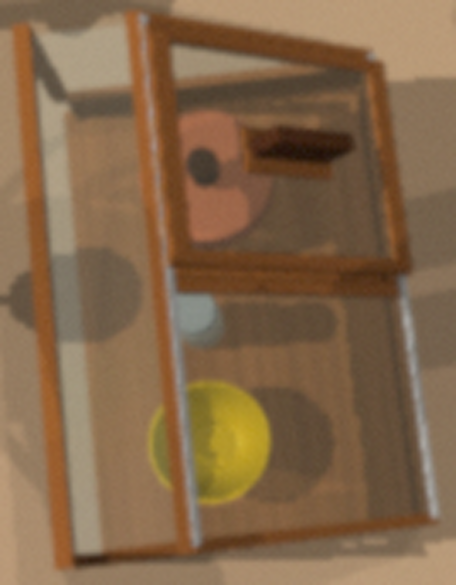

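```bash
cat > fit.py <<'E'
from h import *
from scipy.optimize import least_squares
S=lambda u,v:("scene",(u/3.7+158-.5+.5/3.7,v/3.7+92-.5+.5/3.7)); T=lambda u,v:("top",(u/3.4+164-.35,v/3.4+110-.35))
P=[((57,220,220),S(15,202)),((57,-220,220),S(704,135)),((150,220,220),S(10,72)),((150,-220,220),S(678,10)),
((57,-220,220),T(128,14)),((57,220,220),T(180,552)),((150,-220,220),T(15,28)),((150,220,220),T(57,567)),
((-150,220,70),T(438,520)),((-150,220,70),S(78,570))]
def g2w(g,p):
    c,s=np.cos(g[2]),np.sin(g[2]); p=np.asarray(p,float)
    return np.array([g[0]+c*p[0]-s*p[1],g[1]+s*p[0]+c*p[1],p[2]])
f=lambda g:np.concatenate([proj(o[0],g2w(g,p))-o[1] for p,o in P])
r=least_squares(f,[540,80,np.radians(95)],loss="soft_l1",x_scale=[10,10,.1]);g=r.x
if __name__=="__main__":
    print(g[:2].round(1),np.degrees(g[2]).round(2),f(g).reshape(-1,2).round(1).tolist())
    # knob top centre
    inv=lambda w:np.array([np.cos(g[2])*(w[0]-g[0])+np.sin(g[2])*(w[1]-g[1]),-np.sin(g[2])*(w[0]-g[0])+np.cos(g[2])*(w[1]-g[1]),w[2]])
    for o in (S(535,275),T(205,167)): w=at_z(*o,113);print("knob",w.round(1),inv(w).round(1))
    # lid disc edges: scene outline x 443..612 ; top of lid z 75
    for o in (S(443,295),S(612,295),S(527,215),T(240,118),T(215,243)): w=at_z(*o,75);print("lid edge",w.round(1),inv(w).round(1))
    # door: corners -> fit joint + offset
    a=np.radians(36)
    up=np.array([np.cos(a),0,np.sin(a)]);nn=np.array([-np.sin(a),0,np.cos(a)])
    D=[((1,1),S(370,185)),((1,-1),S(690,150)),((-1,1),S(397,543)),((-1,-1),S(690,517)),((1,-1),T(148,16)),((-1,-1),T(383,62)),((-1,1),T(410,270)),((1,1),T(168,265))]
    def dp(v,i,j,h=0): return np.array([v[0],v[1],v[2]])+up*i+nn*h+np.array([0,j,0])
    fd=lambda v:np.concatenate([proj(o[0],g2w(g,dp(v,k[0]*123.5,k[1]*102,7)))-o[1] for k,o in D])
    rd=least_squares(fd,[-50,-112,150],loss="soft_l1",x_scale=10);v=rd.x
    print("door mid guard",v.round(1),fd(v).reshape(-1,2).round(1).tolist())
    print("grip",g2w(g,dp(v,0,0,32)).round(1),"pix",proj("scene",g2w(g,dp(v,0,0,32))),proj("top",g2w(g,dp(v,0,0,32))))
    for o in (S(543,300),S(550,435),T(275,135),T(352,143)): 
        oo,d=ray(*o);n=np.r_[g2w(g,nn)-g2w(g,[0,0,0])];p0=g2w(g,dp(v,0,0,48));w=oo+d*(n@(p0-oo))/(n@d);print("fin edge",w.round(1),inv(w).round(1))
    tr=models.silhouettes("top","trivet");ts=models.silhouettes("scene","trivet")
    for n,q in(("top",tr),("scene",ts)):
        if q:
            m=q[0]["mask"];c=cv2.minAreaRect(np.argwhere(m)[:,::-1].astype(np.float32));print(n,q[0]["p"],at_z(n,c[0],14).round(1),[at_z(n,x,14).round(0)[:2].tolist() for x in cv2.boxPoints(c)])
E
python3 fit.py
```

```text
[543.   74.1] 95.66 [[-0.6, 0.2], [0.4, 0.0], [-0.7, 0.0], [0.3, -0.3], [-0.4, -1.4], [0.2, -0.1], [-0.3, -1.6], [0.2, 0.0], [-0.8, 0.3], [-1.3, 0.8]]
knob [658.2 101.  113. ] [  15.4 -117.3  113. ]
knob [652.6  98.5 113. ] [  13.4 -111.5  113. ]
lid edge [596.4 101.6  75. ] [ 22.  -55.9  75. ]
lid edge [718.6 100.4  75. ] [   8.8 -177.4   75. ]
lid edge [660.2 164.1  75. ] [  78.  -125.5   75. ]
lid edge [711.   69.1  75. ] [ -21.6 -166.7   75. ]
lid edge [592.2  93.2  75. ] [ 14.2 -50.8  75. ]
door mid guard [ -54.1 -102.7  150.8] [[-0.9, -0.2], [-0.2, 0.6], [0.1, 0.7], [1.2, -1.0], [-0.8, 1.1], [-0.6, -1.0], [0.3, 0.4], [0.7, -0.7]]
grip [652.4  11.7 176.6] pix [305.03002113 191.00384664] [252.29427883 151.49748963]
fin edge [647.1  41.5 218.4] [ -42.7 -100.4  218.4]
fin edge [654.5 -29.8 166.3] [-114.4 -100.7  166.3]
fin edge [647.5  32.6 211.9] [-51.6 -99.9 211.9]
fin edge [654.4 -31.2 165.3] [-115.7 -100.5  165.3]
top 0.83 [ 442.4 -284.6   14. ] [[506.0, -195.0], [537.0, -352.0], [380.0, -372.0], [351.0, -220.0]]
scene 0.69 [ 443.7 -287.    14. ] [[350.0, -224.0], [505.0, -197.0], [534.0, -348.0], [386.0, -372.0]]
```

Emit:
step_arm:
  rows:
    - [[0, 0, -0.075], [0, 0, -0.0983]]
    - [[0, 0, -0.075], [0, 0, -0.0983]]
    - [[0, 0, -0.075], [0, 0, -0.0983]]
    - [[0, 0, -0.075], [0, 0, -0.0983]]
    - [[0, 0, -0.075], [0, 0, -0.0983]]
    - [[0, 0, -0.075], [0, 0, -0.0983]]
    - [[0, 0, -0.075], [0, 0, -0.0983]]
    - [[0, 0, -0.075], [0, 0, -0.0983]]
    - [[0, 0, 0], [0, 0.1, 0]]
    - [[0, 0, 0], [0, 0.1, 0]]
    - [[0, 0, 0], [0, 0.1, 0]]
    - [[0, 0, 0], [0, 0.1, 0]]
  gripper: 0.65

```text
time_s: 2.85
tool_pos: [241.7, -522.3, 351.8]
tcp_rot: [-0.23, 0.638, 0.704, 0.209]
ft_force: [0.9, -0.2, -0.9]
grip_width: 55.6
grasp_force: 0.0
```

```bash
cat > plan.py <<'E'
from fit import *
import sys
a=np.radians(36); c,s=np.cos(g[2]),np.sin(g[2])
gx=np.array([c,s,0]);gy=np.array([-s,c,0]);up=np.cos(a)*gx+[0,0,np.sin(a)];nn=-np.sin(a)*gx+[0,0,np.cos(a)]
Rg=np.column_stack([up,-gy,-nn])
def to(tcp=None):
    s=observe();q=s["tcp_rot"];Rt=R.from_quat(np.roll(q,-1)).as_matrix();p=np.array(s["tool_pos"])
    rv=R.from_matrix(Rt.T@Rg).as_rotvec(degrees=True)
    print("t",round(s["time_s"],2),"tcp",p.round(1),"q",np.round(s["qpos"],2),"F",np.round(s["ft_force"],1),"rotvec share to goal",(rv/90).round(4))
    if tcp is not None: print(" target",np.round(tcp,1)," shift share",(Rt.T@(tcp-p)/200).round(4))
E
python3 - <<'E'
from plan import *
grip=g2w(g,[-73,-101.5,177])
to(grip+nn*110)
E
```

```text
t 2.85 tcp [ 241.7 -522.3  351.8] q [-1.28  0.59  0.9   0.15  2.26 -1.32] F [ 0.9 -0.2 -0.9] rotvec share to goal [ 0.0004 -0.002  -0.0001]
 target [657.6 -52.9 266. ]  shift share [1.467  2.2994 1.6056]
```

Emit:
step_arm:
  rows:
    - [[0.122, 0.1916, 0.1338], [0, 0, 0]]
    - [[0.122, 0.1916, 0.1338], [0, 0, 0]]
    - [[0.122, 0.1916, 0.1338], [0, 0, 0]]
    - [[0.122, 0.1916, 0.1338], [0, 0, 0]]
    - [[0.122, 0.1916, 0.1338], [0, 0, 0]]
    - [[0.122, 0.1916, 0.1338], [0, 0, 0]]
    - [[0.122, 0.1916, 0.1338], [0, 0, 0]]
    - [[0.122, 0.1916, 0.1338], [0, 0, 0]]
    - [[0.122, 0.1916, 0.1338], [0, 0, 0]]
    - [[0.122, 0.1916, 0.1338], [0, 0, 0]]
    - [[0.122, 0.1916, 0.1338], [0, 0, 0]]
    - [[0.122, 0.1916, 0.1338], [0, 0, 0]]

```text
time_s: 4.35
tool_pos: [658.6, -51.9, 263.3]
tcp_rot: [-0.229, 0.639, 0.705, 0.207]
ft_force: [0.6, -0.1, -0.6]
grip_width: 55.5
grasp_force: 0.0
```

```bash
python3 - <<'E'
from plan import *
grip=g2w(g,[-73,-101.5,177]);to(grip+nn*110)
im=imaging.capture("wrist")
p=[proj("wrist",grip+k) for k in (nn*16+up*40,nn*16-up*40,0*nn)]
print(np.round(p,1))
for t in("door_grip","lid"):
    for k in models.tip_of("wrist",t)[:2]: print(t,np.round(k["uv"],1),round(k["p"],2))
    if t=="door_grip" : print("proj",proj("wrist",grip))
    else: print("proj lid",proj("wrist",g2w(g,[15,-115,61])))
for q in p: cv2.circle(im,tuple(int(v) for v in np.round(q)),2,(0,0,255),-1)
cv2.imwrite("pics/w1.png",im[:,:,::-1])
E
```

```text
t 4.35 tcp [658.6 -51.9 263.3] q [-0.43  0.55  1.19  0.54  1.73 -0.54] F [ 0.6 -0.1 -0.6] rotvec share to goal [ 0.0003  0.0004 -0.0004]
 target [657.6 -52.9 266. ]  shift share [ 0.0044 -0.0058 -0.0135]
[[253.7 150.9]
 [253.8 244.3]
 [254.  193.5]]
door_grip [255. 188.] 0.55
proj [257.4365151  190.87219757]
proj lid [269.80664699 151.15240964]
```

View pics/w1.png

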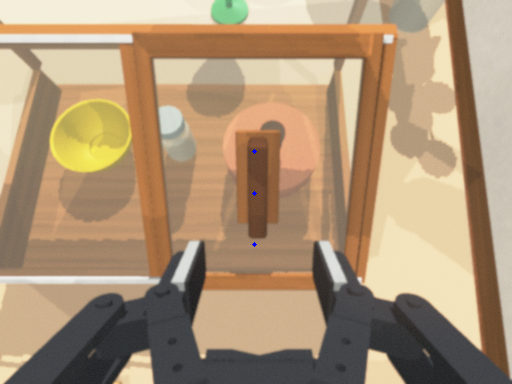

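Emit:
step_arm:
  rows:
    - [[0.02, -0.006, 0.1], [0, 0, 0]]
    - [[0, 0, 0.12], [0, 0, 0]]
    - [[0, 0, 0.12], [0, 0, 0]]
    - [[0, 0, 0.12], [0, 0, 0]]
    - [[0, 0, 0.07], [0, 0, 0]]
    - [[0, 0, 0.04], [0, 0, 0]]
    - [[0, 0, 0.03], [0, 0, 0]]
    - [[0, 0, 0], [0, 0, 0]]

```text
time_s: 5.5
tool_pos: [649.2, 20.1, 168.9]
tcp_rot: [-0.229, 0.639, 0.705, 0.208]
ft_force: [-0.4, -0.4, 0.2]
grip_width: 55.7
grasp_force: 0.0
```

```bash
python3 - <<'E'
from plan import *
grip=g2w(g,[-73,-101.5,177]);to(grip-nn*15)
E
```

```text
t 5.5 tcp [649.2  20.1 168.9] q [-0.35  0.58  1.39  0.56  1.49 -0.58] F [-0.4 -0.4  0.2] rotvec share to goal [ 0.0003  0.0001 -0.0002]
 target [650.3  20.2 164.9]  shift share [-0.0117  0.0058  0.0167]
```

Emit:
step_arm:
  rows:
    - [[0, 0.005, 0.015], [0, 0, 0]]
    - [[0, 0, 0], [0, 0, 0]]
    - [[0, 0, 0], [0, 0, 0]]
    - [[0, 0, 0], [0, 0, 0]]
    - [[0, 0, 0], [0, 0, 0]]
    - [[0, 0, 0], [0, 0, 0]]
  gripper: 0

```text
time_s: 6.25
tool_pos: [650.2, 21.9, 166.7]
tcp_rot: [-0.229, 0.639, 0.705, 0.208]
ft_force: [-0.0, -0.5, 1.8]
grip_width: 15.0
grasp_force: 60.6
```

Emit:
step_arm:
  rows:
    - [[0, -0.03, 0], [0, 0, 0]]
    - [[0, -0.05, 0], [0, 0, 0]]
    - [[0, -0.08, 0], [0, 0, 0]]
    - [[0, -0.08, 0], [0, 0, 0]]
    - [[0, -0.08, 0], [0, 0, 0]]
    - [[0, -0.08, 0], [0, 0, 0]]
    - [[0, -0.08, 0], [0, 0, 0]]
    - [[0, -0.08, 0], [0, 0, 0]]
    - [[0, -0.08, 0], [0, 0, 0]]
    - [[0, -0.08, 0], [0, 0, 0]]
    - [[0, -0.07, 0], [0, 0, 0]]
    - [[0, -0.04, 0], [0, 0, 0]]

```text
time_s: 7.75
tool_pos: [483.6, 5.8, 166.7]
tcp_rot: [-0.229, 0.639, 0.705, 0.208]
ft_force: [2.9, -0.7, 4.1]
grip_width: 15.6
grasp_force: 61.1
```

Emit:
step_arm:
  rows:
    - [[0, -0.02, 0], [0, 0, 0]]
    - [[0, -0.02, 0], [0, 0, 0]]
    - [[0, 0, 0], [0, 0, 0]]
    - [[0, 0, 0], [0, 0, 0]]

```text
time_s: 8.25
tool_pos: [475.8, 5.0, 166.6]
tcp_rot: [-0.23, 0.638, 0.705, 0.207]
ft_force: [-0.5, -2.6, 7.1]
grip_width: 15.4
grasp_force: 61.3
```

Emit:
step_arm:
  rows:
    - [[0, -0.015, 0], [0, 0, 0]]
    - [[0, -0.01, 0], [0, 0, 0]]
    - [[0, 0, 0], [0, 0, 0]]

```text
time_s: 8.62
tool_pos: [475.0, 4.9, 166.7]
tcp_rot: [-0.227, 0.639, 0.704, 0.21]
ft_force: [12.2, 3.7, 0.6]
grip_width: 15.3
grasp_force: 60.2
```

Emit:
step_arm:
  rows:
    - [[0, 0.02, 0], [0, 0, 0]]
    - [[0, 0, 0], [0, 0, 0]]
    - [[0, 0, 0], [0, 0, 0]]
    - [[0, 0, 0], [0, 0, 0]]
    - [[0, 0, -0.05], [0, 0, 0]]
    - [[0, 0, -0.1], [0, 0, 0]]
    - [[0, 0, -0.15], [0, 0, 0]]
    - [[0, 0, -0.2], [0, 0, 0]]
    - [[0, 0, -0.1], [0, 0, 0]]
    - [[0, 0, -0.05], [0, 0, 0]]
  gripper: 0.65

```text
time_s: 9.88
tool_pos: [483.7, -72.4, 272.9]
tcp_rot: [-0.228, 0.639, 0.705, 0.208]
ft_force: [0.2, 0.9, 0.0]
grip_width: 55.6
grasp_force: 0.0
```

```bash
python3 - <<'E'
from plan import *
imaging.capture("scene")
for t in("door_grip","lid","pot"):
    for k in models.tip_of("scene",t)[:2]: print(t,np.round(k["uv"],1),round(k["p"],2),at_z("scene",k["uv"],{"lid":61,"pot":12,"door_grip":177}[t]).round(1))
k=g2w(g,[15,-115,105]);print("knob",k); to(k+nn*130)
E
```

```text
door_grip [224.6 198.8] 0.68 [463.7  -5.7 177. ]
lid [298.5 175.2] 0.81 [654.3  95.4  61. ]
pot [297.1 178.8] 0.65 [656.3 103.1  12. ]
knob [655.93946595 100.37406465 105.        ]
t 10.07 tcp [482.8 -70.8 271.2] q [-0.59  0.34  1.54  0.47  1.68 -0.74] F [ 0.2  0.6 -0.7] rotvec share to goal [-0.0002 -0.0004 -0.0006]
 target [663.5  24.3 210.2]  shift share [0.1321 0.9459 0.4727]
```

Emit:
step_arm:
  rows:
    - [[0.02, 0.15, 0], [0, 0, 0]]
    - [[0.03, 0.22, 0], [0, 0, 0]]
    - [[0.03, 0.22, 0], [0, 0, 0]]
    - [[0.03, 0.22, 0], [0, 0, 0]]
    - [[0.022, 0.136, 0.1], [0, 0, 0]]
    - [[0, 0, 0.15], [0, 0, 0]]
    - [[0, 0, 0.1], [0, 0, 0]]
    - [[0, 0, 0], [0, 0, 0]]
    - [[0, 0, 0], [0, 0, 0]]

```text
time_s: 11.2
tool_pos: [665.1, 9.9, 230.3]
tcp_rot: [-0.229, 0.639, 0.705, 0.207]
ft_force: [0.4, -0.7, 0.6]
grip_width: 55.4
grasp_force: 0.0
```

```bash
python3 - <<'E'
from plan import *
imaging.capture("wrist")
im=imaging.capture("wrist")
k=g2w(g,[15,-115,105]);to(k+nn*130)
for q in (g2w(g,[15,-115,113]),g2w(g,[15,-115,61])):
    u=proj("wrist",q);print(u); cv2.circle(im,tuple(int(v) for v in np.round(u)),2,(0,0,255),-1)
for n in models.tip_of("wrist","lid")[:2]: print("lid",np.round(n["uv"],1),n["p"],at_z("wrist",n["uv"],61).round(1))
sil=models.silhouettes("wrist","lid")
if sil: print(sil[0]["box"],sil[0]["p"])
cv2.imwrite("pics/w2.png",im[:,:,::-1])
E
```

```text
t 11.3 tcp [665.7   9.2 231.2] q [-0.35  0.55  1.27  0.56  1.61 -0.51] F [0.9 0.6 0.5] rotvec share to goal [ 0.001   0.0004 -0.    ]
 target [663.5  24.3 210.2]  shift share [ 0.0004 -0.0039  0.13  ]
[258.85613958 170.05264001]
[258.77677854 186.22104189]
lid [263.2 186.5] 0.9 [661.2 100.5  61. ]
[203.5, 134.4, 314.8, 239.9] 0.67
```

View pics/w2.png

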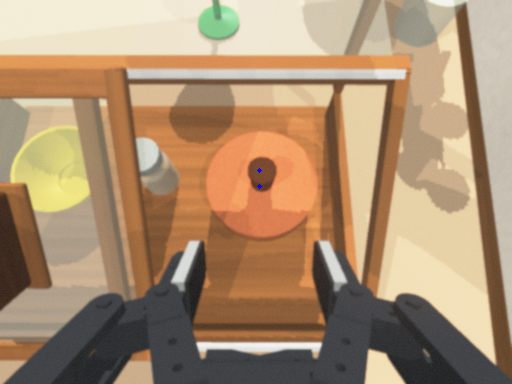

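Emit:
step_arm:
  rows:
    - [[0, 0.012, 0.12], [0, 0, 0]]
    - [[0, 0, 0.12], [0, 0, 0]]
    - [[0, 0, 0.12], [0, 0, 0]]
    - [[0, 0, 0.12], [0, 0, 0]]
    - [[0, 0, 0.12], [0, 0, 0]]
    - [[0, 0, 0.1], [0, 0, 0]]
    - [[0, 0, 0.08], [0, 0, 0]]
    - [[0, 0, 0.05], [0, 0, 0]]
    - [[0, 0, 0.03], [0, 0, 0]]
    - [[0, 0, 0.015], [0, 0, 0]]
    - [[0, 0, 0], [0, 0, 0]]
    - [[0, 0, 0], [0, 0, 0]]

```text
time_s: 12.9
tool_pos: [658.1, 112.0, 89.3]
tcp_rot: [-0.229, 0.639, 0.705, 0.208]
ft_force: [0.4, 0.7, 1.0]
grip_width: 55.5
grasp_force: 0.0
```

```bash
python3 - <<'E'
from plan import *
k=g2w(g,[15,-118,105]);to(k-nn*19)
im=imaging.capture("wrist")
cv2.imwrite("pics/w3.png",im[:,:,::-1])
E
```

```text
t 12.9 tcp [658.1 112.   89.3] q [-0.22  0.65  1.48  0.62  1.28 -0.58] F [0.4 0.7 1. ] rotvec share to goal [ 0.0007  0.0002 -0.0001]
 target [657.8 111.8  89.6]  shift share [ 0.0003 -0.0014 -0.0017]
```

View pics/w3.png

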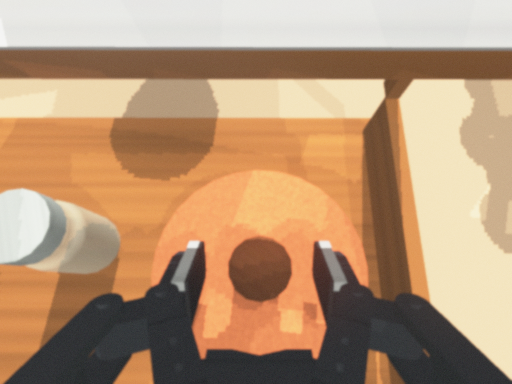

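Emit:
step_arm:
  rows:
    - [[0, 0, 0], [0, 0, 0]]
    - [[0, 0, 0], [0, 0, 0]]
    - [[0, 0, 0], [0, 0, 0]]
    - [[0, 0, 0], [0, 0, 0]]
    - [[0, 0, 0], [0, 0, 0]]
  gripper: 0

```text
time_s: 13.58
tool_pos: [658.1, 112.0, 89.4]
tcp_rot: [-0.229, 0.639, 0.705, 0.208]
ft_force: [0.5, -3.6, 5.2]
grip_width: 27.5
grasp_force: 59.0
```

Emit:
step_arm:
  rows:
    - [[0.012, 0, -0.016], [0, 0, 0]]
    - [[0.0235, 0, -0.0324], [0, 0, 0]]
    - [[0.0235, 0, -0.0324], [0, 0, 0]]
    - [[0.0235, 0, -0.0324], [0, 0, 0]]
    - [[0.0235, 0, -0.0324], [0, 0, 0]]
    - [[0.0115, 0, -0.0164], [0, 0, 0]]
    - [[0, 0, 0], [0, 0, 0]]
    - [[0, 0, 0], [0, 0, 0]]

```text
time_s: 14.58
tool_pos: [657.5, 112.2, 128.7]
tcp_rot: [-0.229, 0.639, 0.705, 0.207]
ft_force: [-1.2, 0.2, -2.9]
grip_width: 28.0
grasp_force: 59.2
```

```bash
python3 - <<'E'
from plan import *
to(g2w(g,[-300,-118,290]))
im=imaging.capture("scene");cv2.imwrite("pics/s2.png",cv2.resize(im[60:300,140:460],None,fx=2.4,fy=2.4)[:,:,::-1])
E
```

```text
t 14.57 tcp [657.5 112.2 128.7] q [-0.21  0.61  1.45  0.61  1.35 -0.54] F [-1.2  0.2 -2.9] rotvec share to goal [-0.     -0.     -0.0004]
 target [ 690.  -212.8  290. ]  shift share [-0.8472  0.0018 -1.6122]
```

View pics/s2.png

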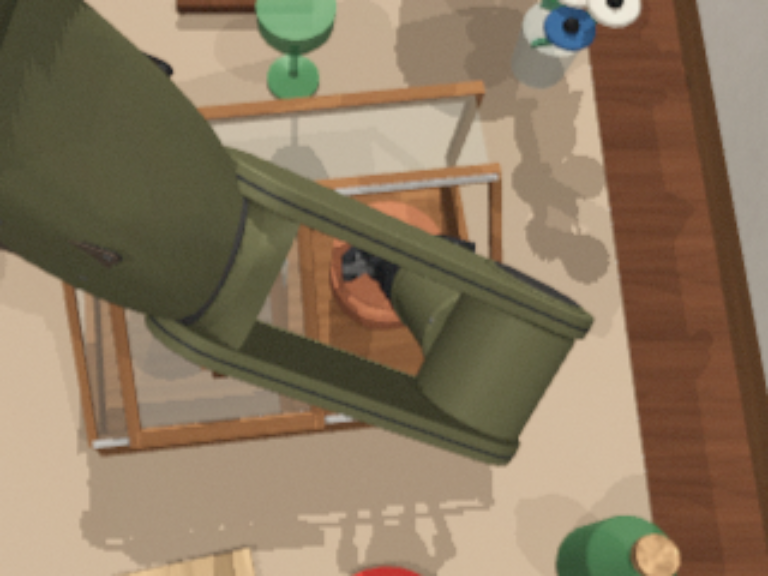

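Emit:
step_arm:
  rows:
    - [[0, 0, -0.04], [0, 0, 0]]
    - [[0, 0, -0.08], [0, 0, 0]]
    - [[0, 0, -0.11], [0, 0, 0]]
    - [[0, 0, -0.12], [0, 0, 0]]
    - [[0, 0, -0.12], [0, 0, 0]]
    - [[0, 0, -0.12], [0, 0, 0]]
    - [[0, 0, -0.1], [0, 0, 0]]
    - [[0, 0, -0.06], [0, 0, 0]]
    - [[-0.05, 0, -0.036], [0, 0, 0]]
    - [[-0.1, 0, -0.073], [0, 0, 0]]
    - [[-0.13, 0, -0.0945], [0, 0, 0]]
    - [[-0.13, 0, -0.0945], [0, 0, 0]]

```text
time_s: 16.12
tool_pos: [676.1, -78.5, 249.1]
tcp_rot: [-0.23, 0.639, 0.704, 0.207]
ft_force: [0.8, -0.5, -3.1]
grip_width: 27.6
grasp_force: 59.3
```

Emit:
step_arm:
  rows:
    - [[-0.13, 0, -0.0945], [0, 0, 0]]
    - [[-0.13, -0.05, -0.0945], [0, 0, 0]]
    - [[-0.1, -0.1, -0.073], [0, 0, 0]]
    - [[-0.07, -0.15, -0.051], [0, 0, 0]]
    - [[-0.05, -0.17, -0.036], [0, 0, 0]]
    - [[-0.05, -0.17, -0.036], [0, 0, 0]]
    - [[0, -0.17, 0], [0, 0, 0]]
    - [[0, -0.17, 0], [0, 0, 0]]
    - [[0, -0.12, 0], [0, 0, 0]]
    - [[0, -0.06, 0], [0, 0, 0]]
    - [[0, 0, 0], [0, 0, 0]]
    - [[0, 0, 0], [0, 0, 0]]

```text
time_s: 17.62
tool_pos: [459.2, -229.9, 250.1]
tcp_rot: [-0.229, 0.639, 0.705, 0.208]
ft_force: [-0.7, -0.2, -3.3]
grip_width: 28.1
grasp_force: 59.5
```

```bash
python3 - <<'E'
from plan import *
im=imaging.capture("wrist")
t=np.array([443,-286,0.])
# grasp at lid z 44 -> tcp when seated (lid origin z 14): grasp z 58
to(t+[0,0,58+60]-nn*19)
s=observe()
for n in ("wrist","scene","top"):
    if n!="wrist": imaging.capture(n)
    for x,z in(("lid",None),("trivet",0)):
        for k in models.tip_of(n,x)[:1]: print(n,x,np.round(k["uv"],1),round(k["p"],2),at_z(n,k["uv"],0).round(1))
cv2.imwrite("pics/w4.png",im[:,:,::-1])
print(s["grasp_force"])
E
```

```text
t 17.68 tcp [ 459.2 -229.7  250.1] q [-0.81  0.46  1.4   0.38  1.79 -0.93] F [ 0.7 -0.2 -2.9] rotvec share to goal [0.0004 0.0002 0.0002]
 target [ 441.9 -274.9  102.6]  shift share [-0.6081 -0.1088  0.4697]
wrist lid [259.4 275.1] 0.98 [ 459.6 -234.1    0. ]
scene lid [218.2 303.7] 0.61 [ 437.9 -234.2    0. ]
top trivet [347.4 230.4] 0.58 [ 438.2 -286.     0. ]
59.48083902709186
```

View pics/w4.png

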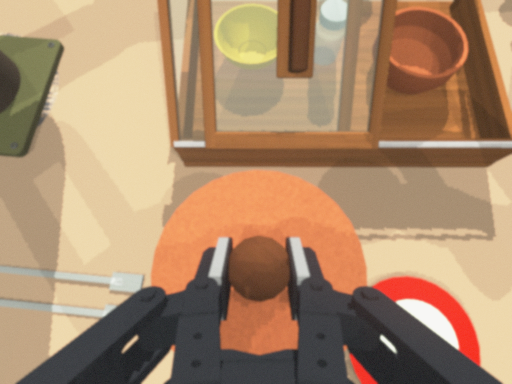

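Emit:
step_arm:
  rows:
    - [[-0.03, -0.005, 0.023], [0, 0, 0]]
    - [[-0.07, -0.013, 0.054], [0, 0, 0]]
    - [[-0.09, -0.016, 0.07], [0, 0, 0]]
    - [[-0.1, -0.018, 0.077], [0, 0, 0]]
    - [[-0.1, -0.018, 0.077], [0, 0, 0]]
    - [[-0.1, -0.018, 0.077], [0, 0, 0]]
    - [[-0.07, -0.013, 0.054], [0, 0, 0]]
    - [[-0.048, -0.008, 0.038], [0, 0, 0]]
    - [[0, 0, 0], [0, 0, 0]]
    - [[0, 0, 0], [0, 0, 0]]

```text
time_s: 19.32
tool_pos: [441.2, -274.7, 103.3]
tcp_rot: [-0.229, 0.639, 0.705, 0.208]
ft_force: [0.1, 0.0, -3.8]
grip_width: 27.6
grasp_force: 59.5
```

```bash
python3 - <<'E'
from plan import *
t=np.array([443,-286,0.]);to(t+[0,0,58+15]-nn*19)
im=imaging.capture("top");cv2.imwrite("pics/t2.png",cv2.resize(im[140:320,270:500],None,fx=3,fy=3)[:,:,::-1])
E
```

```text
t 19.32 tcp [ 441.2 -274.7  103.3] q [-0.88  0.62  1.5   0.34  1.56 -1.08] F [ 0.1  0.  -3.8] rotvec share to goal [0.0006 0.0002 0.    ]
 target [ 441.9 -274.9   57.6]  shift share [-0.1354  0.0034  0.1841]
```

View pics/t2.png

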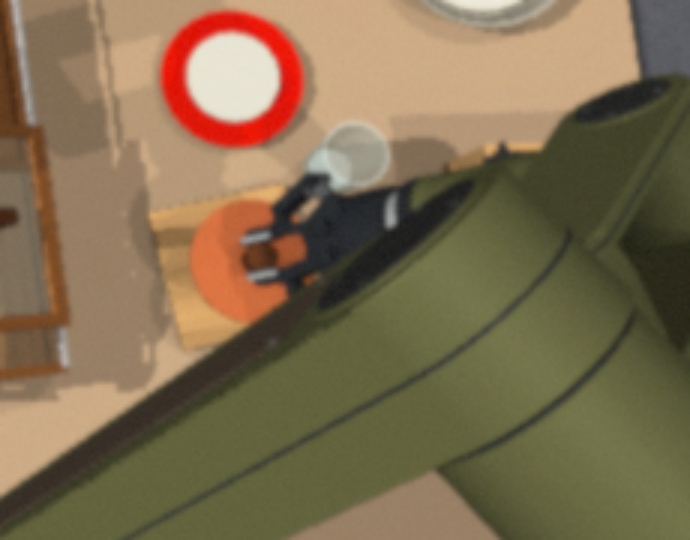

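Emit:
step_arm:
  rows:
    - [[-0.022, -0.008, 0.03], [0, 0, 0]]
    - [[-0.022, -0.008, 0.03], [0, 0, 0]]
    - [[-0.022, -0.004, 0.03], [0, 0, 0]]
    - [[-0.022, 0, 0.03], [0, 0, 0]]
    - [[-0.022, 0, 0.03], [0, 0, 0]]
    - [[-0.022, 0, 0.03], [0, 0, 0]]
    - [[-0.009, 0, 0.012], [0, 0, 0]]
    - [[-0.009, 0, 0.012], [0, 0, 0]]
    - [[-0.006, 0, 0.008], [0, 0, 0]]
    - [[0, 0, 0], [0, 0, 0]]

```text
time_s: 20.62
tool_pos: [436.9, -275.3, 50.2]
tcp_rot: [-0.229, 0.639, 0.705, 0.208]
ft_force: [0.4, -0.6, -2.3]
grip_width: 27.6
grasp_force: 59.5
```

Emit:
step_arm:
  rows:
    - [[-0.006, 0, 0.008], [0, 0, 0]]
    - [[-0.006, 0, 0.008], [0, 0, 0]]
    - [[-0.005, 0, 0.007], [0, 0, 0]]
    - [[-0.003, 0, 0.004], [0, 0, 0]]
    - [[-0.003, 0, 0.004], [0, 0, 0]]
    - [[0, 0, 0], [0, 0, 0]]
    - [[0, 0, 0], [0, 0, 0]]

```text
time_s: 21.5
tool_pos: [436.9, -275.4, 42.5]
tcp_rot: [-0.229, 0.639, 0.705, 0.208]
ft_force: [0.7, -0.4, -2.6]
grip_width: 27.6
grasp_force: 59.5
```

Emit:
step_arm:
  rows:
    - [[-0.003, 0, 0.004], [0, 0, 0]]
    - [[-0.003, 0, 0.004], [0, 0, 0]]
    - [[0, 0, 0], [0, 0, 0]]

```text
time_s: 21.88
tool_pos: [436.8, -275.3, 42.3]
tcp_rot: [-0.229, 0.638, 0.705, 0.208]
ft_force: [-2.1, -1.4, 8.5]
grip_width: 27.8
grasp_force: 60.4
```

Emit:
step_arm:
  rows:
    - [[0, 0, 0], [0, 0, 0]]
    - [[0.002, 0, -0.002], [0, 0, 0]]
    - [[0, 0, 0], [0, 0, 0]]

```text
time_s: 22.25
tool_pos: [436.8, -275.4, 42.4]
tcp_rot: [-0.229, 0.638, 0.705, 0.208]
ft_force: [-1.8, -2.2, 6.9]
grip_width: 26.9
grasp_force: 60.3
```

Emit:
step_arm:
  rows:
    - [[0, 0, 0], [0, 0, 0]]
    - [[0, 0, 0], [0, 0, 0]]
    - [[0, 0, 0], [0, 0, 0]]
    - [[0, 0, 0], [0, 0, 0]]
    - [[0, 0, -0.03], [0, 0, 0]]
    - [[0, 0, -0.06], [0, 0, 0]]
    - [[0, 0, -0.1], [0, 0, 0]]
    - [[0, 0, -0.15], [0, 0, 0]]
    - [[0, 0, -0.2], [0, 0, 0]]
    - [[0, 0, -0.25], [0, 0, 0]]
    - [[0, 0, -0.2], [0, 0, 0]]
    - [[0, 0, -0.1], [0, 0, 0]]
  gripper: 0.6

```text
time_s: 23.75
tool_pos: [449.8, -405.3, 220.2]
tcp_rot: [-0.227, 0.639, 0.705, 0.207]
ft_force: [1.4, 1.0, 0.3]
grip_width: 51.5
grasp_force: 0.0
```

```bash
python3 - <<'E'
from plan import *
im=imaging.capture("wrist");cv2.imwrite("pics/w5.png",im[:,:,::-1])
for x,z in(("lid",14),("trivet",0)):
    for k in models.tip_of("wrist",x)[:1]: print(x,np.round(k["uv"],1),round(k["p"],2),at_z("wrist",k["uv"],z).round(1))
for x,z in(("lid",24),("trivet",14)):
    for k in models.silhouettes("wrist",x)[:1]:
        c=cv2.minAreaRect(np.argwhere(k["mask"])[:,::-1].astype(np.float32)); print(x,k["p"],at_z("wrist",c[0],z).round(1))
stop=np.array([475.0,4.9,166.7]); to(stop+nn*110)
E
```

```text
lid [257.1 173. ] 0.96 [ 435.8 -286.3   14. ]
lid 0.56 [ 435.7 -285.7   24. ]
trivet 0.77 [ 443.5 -286.7   14. ]
t 24.0 tcp [ 449.  -402.3  216.9] q [-0.98  0.65  1.12  0.3   1.92 -1.05] F [-0.   0.2  0.6] rotvec share to goal [-0.0001 -0.0007 -0.0006]
 target [481.4 -59.4 255.7]  shift share [1.4807 0.3288 0.8381]
```

View pics/w5.png

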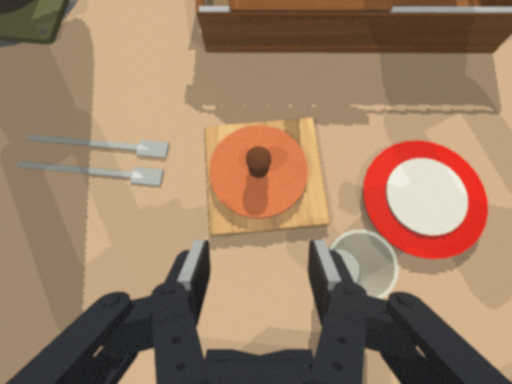

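Emit:
step_arm:
  rows:
    - [[0.13, 0.03, 0.03], [0, 0, 0]]
    - [[0.14, 0.03, 0.05], [0, 0, 0]]
    - [[0.14, 0.03, 0.09], [0, 0, 0]]
    - [[0.14, 0.03, 0.09], [0, 0, 0]]
    - [[0.14, 0.03, 0.09], [0, 0, 0]]
    - [[0.14, 0.03, 0.09], [0, 0, 0]]
    - [[0.14, 0.03, 0.09], [0, 0, 0]]
    - [[0.14, 0.03, 0.09], [0, 0, 0]]
    - [[0.14, 0.03, 0.09], [0, 0, 0]]
    - [[0.14, 0.03, 0.09], [0, 0, 0]]
    - [[0.09, 0.029, 0.038], [0, 0, 0]]
    - [[0, 0, 0], [0, 0, 0]]

```text
time_s: 25.5
tool_pos: [481.3, -58.3, 256.4]
tcp_rot: [-0.229, 0.638, 0.706, 0.207]
ft_force: [-0.1, 0.0, -0.7]
grip_width: 51.3
grasp_force: 0.0
```

```bash
python3 - <<'E'
from plan import *
imaging.capture("wrist");imaging.capture("wrist")
stop=np.array([475.0,4.9,166.7]); to(stop)
for k in models.tip_of("wrist","door_grip")[:1]: print(np.round(k["uv"],1),k["p"],"exp",proj("wrist",stop+nn*15))
E
```

```text
t 25.6 tcp [481.8 -60.3 255.8] q [-0.58  0.34  1.57  0.48  1.64 -0.74] F [-0.  -0.3 -0. ] rotvec share to goal [0.     0.0006 0.0001]
 target [475.    4.9 166.7]  shift share [ 0.004  -0.0016  0.5529]
[256.6 195.5] 0.71 exp [259.55183875 191.28956822]
```

Aligned. Descend onto the fin and grip.

Emit:
step_arm:
  rows:
    - [[0.004, -0.002, 0.1], [0, 0, 0]]
    - [[0, 0, 0.12], [0, 0, 0]]
    - [[0, 0, 0.12], [0, 0, 0]]
    - [[0, 0, 0.1], [0, 0, 0]]
    - [[0, 0, 0.06], [0, 0, 0]]
    - [[0, 0, 0.03], [0, 0, 0]]
    - [[0, 0, 0.02], [0, 0, 0]]
    - [[0, 0, 0], [0, 0, 0]]

```text
time_s: 26.65
tool_pos: [475.2, 4.7, 167.3]
tcp_rot: [-0.229, 0.639, 0.705, 0.208]
ft_force: [0.7, 0.1, 0.2]
grip_width: 51.0
grasp_force: 0.0
```

Emit:
step_arm:
  rows:
    - [[0, 0, 0], [0, 0, 0]]
    - [[0, 0, 0], [0, 0, 0]]
    - [[0, 0, 0], [0, 0, 0]]
    - [[0, 0, 0], [0, 0, 0]]
    - [[0, 0, 0], [0, 0, 0]]
  gripper: 0

```text
time_s: 27.28
tool_pos: [475.3, 4.6, 167.6]
tcp_rot: [-0.229, 0.639, 0.705, 0.208]
ft_force: [-0.7, -2.6, 4.9]
grip_width: 15.3
grasp_force: 60.5
```

Emit:
step_arm:
  rows:
    - [[0, 0.03, 0], [0, 0, 0]]
    - [[0, 0.05, 0], [0, 0, 0]]
    - [[0, 0.08, 0], [0, 0, 0]]
    - [[0, 0.08, 0], [0, 0, 0]]
    - [[0, 0.08, 0], [0, 0, 0]]
    - [[0, 0.08, 0], [0, 0, 0]]
    - [[0, 0.08, 0], [0, 0, 0]]
    - [[0, 0.08, 0], [0, 0, 0]]
    - [[0, 0.08, 0], [0, 0, 0]]
    - [[0, 0.08, 0], [0, 0, 0]]
    - [[0, 0.08, 0], [0, 0, 0]]
    - [[0, 0.04, 0], [0, 0, 0]]

```text
time_s: 28.78
tool_pos: [642.8, 20.8, 167.7]
tcp_rot: [-0.229, 0.639, 0.705, 0.207]
ft_force: [-1.7, -5.0, 6.2]
grip_width: 15.2
grasp_force: 61.0
```

Emit:
step_arm:
  rows:
    - [[0, 0.02, 0], [0, 0, 0]]
    - [[0, 0.015, 0], [0, 0, 0]]
    - [[0, 0.01, 0], [0, 0, 0]]
    - [[0, 0, 0], [0, 0, 0]]
    - [[0, 0, 0], [0, 0, 0]]

```text
time_s: 29.4
tool_pos: [651.4, 21.7, 167.6]
tcp_rot: [-0.228, 0.639, 0.705, 0.208]
ft_force: [-0.7, -4.2, 5.1]
grip_width: 15.5
grasp_force: 60.9
```

Stop expected near x ≈ 654; creep on until force builds.

Emit:
step_arm:
  rows:
    - [[0, 0.01, 0], [0, 0, 0]]
    - [[0, 0.01, 0], [0, 0, 0]]
    - [[0, 0.01, 0], [0, 0, 0]]
    - [[0, 0, 0], [0, 0, 0]]

```text
time_s: 29.9
tool_pos: [654.1, 21.9, 167.7]
tcp_rot: [-0.231, 0.638, 0.705, 0.206]
ft_force: [-9.3, -7.2, 9.7]
grip_width: 15.6
grasp_force: 61.2
```

Emit:
step_arm:
  rows:
    - [[0, -0.01, 0], [0, 0, 0]]
    - [[0, 0, 0], [0, 0, 0]]

```text
time_s: 30.15
tool_pos: [654.1, 21.9, 167.6]
tcp_rot: [-0.229, 0.639, 0.705, 0.207]
ft_force: [-4.6, -5.1, 6.2]
grip_width: 15.5
grasp_force: 61.0
```

Emit:
step_arm:
  rows:
    - [[0, 0, 0], [0, 0, 0]]
    - [[0, 0, 0], [0, 0, 0]]
    - [[0, 0, 0], [0, 0, 0]]
    - [[0, 0, 0], [0, 0, 0]]
    - [[0, 0, -0.05], [0, 0, 0]]
    - [[0, 0, -0.1], [0, 0, 0]]
    - [[0, 0, -0.15], [0, 0, 0]]
    - [[0, 0, -0.2], [0, 0, 0]]
    - [[0, 0, -0.15], [0, 0, 0]]
    - [[0, 0, -0.07], [0, 0, 0]]
    - [[0, 0, 0], [0, 0, 0]]
    - [[0, 0, 0], [0, 0, 0]]
  gripper: 0.6

```text
time_s: 31.65
tool_pos: [662.8, -60.9, 282.7]
tcp_rot: [-0.23, 0.639, 0.705, 0.207]
ft_force: [-0.2, 1.1, 0.8]
grip_width: 51.3
grasp_force: 0.0
```

```bash
python3 - <<'E'
from plan import *
imaging.capture("wrist");im=imaging.capture("wrist")
grip=np.array([654.1,21.9,167.7])+nn*15;to()
for k in models.tip_of("wrist","door_grip")[:1]: print(np.round(k["uv"],1),k["p"],"exp",proj("wrist",grip))
cv2.imwrite("pics/w6.png",im[:,:,::-1])
E
```

```text
t 31.75 tcp [662.7 -60.7 282.5] q [-0.44  0.55  1.15  0.54  1.77 -0.52] F [ 0.1 -0.2 -0.6] rotvec share to goal [-0.0013 -0.0009 -0.0008]
[257.3 185.9] 0.69 exp [259.59384002 182.11077608]
```

View pics/w6.png

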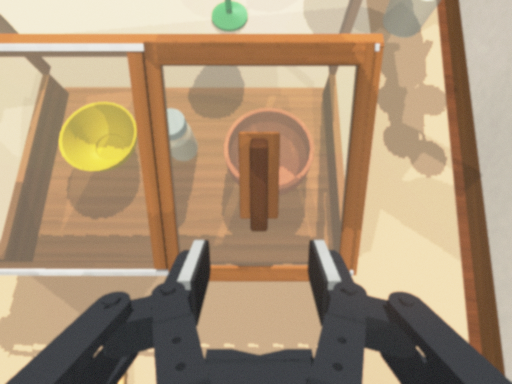

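The door is shut, with the fin at column 259 where I expected it (259.6). The pot is in place and the gripper is clear.

```bash
python3 -c "
from workcell import job
print(job.job_done())"
```

```text
the job is handed in; nothing more can be done
None
```

The job is handed in: the door slid fully open, the lid was set down about 8 mm off the trivet's centre, the door is shut against its stop, and the pot and the tableware in view looked undisturbed; no verdict came back.

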